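Pile the cut blocks, then hold the microtome clamp open

ROBOT

A 7-joint arm with a two-finger parallel gripper is mounted at the origin on the work surface. World frame = base frame: x ahead of the robot, y to its left, z up, the work surface at z = 0. Lengths are in m, angles in rad, forces in N, time in s.
With the tool pointing down it reaches from about 0.4 to 0.9 m from the base axis. Payload 5.6 kg.
Tool frame: the origin (TCP) lies between the finger pads; the fingertips stand bot.tips_ahead ahead of it and the grasp point (between the pads) lies 3 mm ahead of it (bot.tips_ahead is the distance from the TCP to the fingertips, in m); z points along the fingers, y is the line along which they close (so a half turn about z gives the same grasp; the last joint's range is limited). The gripper opens to 92 mm and grips with 3 to 60 N. Pads are 20 mm wide; open, the fingers measure 128 mm over their backs; the gripper's body (75 mm by 189 mm) begins 69 mm behind the grasp point.
Start: joints at [-1.258, 0.468, -0.012, 1.603, 0.006, 1.071, -0.056], TCP at [0.226, 0.609, 0.237] pointing down, gripper open.
Joint ranges: [-2.53, 2.53], [-0.31, 2.02], [-1.57, 1.55], [0.28, 2.44], [-1.29, 4.43], [0.15, 1.84], [-2.92, 2.92]. Speed limits (rad/s): [2.57, 2.57, 3.14, 3.14, 3.14, 3.14, 3.14].

INTERFACE

Orientations are given as a rotation vector (axis times angle).
In Python, from bench import bot gives the robot as it stands. The module is installed in compiled form; this text tells all that it offers.
- The arm moves only by the tool jog_arm, never from a script. Its argument "deltas" is a list of rows, each a list of 6 numbers: the shift along the tool's x, y, z normalised to -1 to 1, where 1 is 300 mm, then the turn, a rotation vector about the tool's x, y, z normalised to -1 to 1, where 1 is 0.1 rad. A call has 1 to 8 rows; each row shifts and turns the commanded pose from where the row before left it, along the tool's axes as they then stand; what a row does not reach is not made up. A row lasts 1/8 s, in which the tool goes at most 62.5 mm and 10.7 degrees, less where a joint would pass 70% of its speed; a pose out of reach is approached as far as the arm can. A call with a number of a shift or a turn outside -1 to 1 is refused whole. A call with a gripper value outside its range is refused whole. "gripper" is the gripper's target within -1 to 1 (shut at 1, half-way at 0, fully open at -1), set as the call begins (left out, the last holds). The fingers move at their own pace and stop on an object; "grip_force" is the grip in N (left out, the last holds). Time passes only in rows, so rows that do not move let the fingers close. It gives the time, the measured TCP pose, the force, the opening and the grip force at its end, in the units of the state.
- bot.read_state(): the state, without advancing time (a new reading comes with each control period).
- bot.read_camera(name): name is "scene" or "top" or "wrist"; returns (picture, depth): 420x560x3 uint8, blue, green, red; 420x560 float32, m along the optical axis (not along the pixel's ray), 0 where there is no reading.
- bot.get_calibration(name): a dict with "intrinsics" (3x3 intrinsics, pixels), "camera_from_world" (4x4, takes a point from world to camera coordinates). Camera axes: x right, y down, z forward; pixel columns grow to the right and rows downward; lengths in m; the calibration is good to about 2 mm. The wrist camera is an equidistant fisheye: a pixel r from the principal point sees the ray r / f radians off the axis. A picture is of the moment at which its call begins: read the wrist's pose just before it. get_calibration takes no time and is no camera call; for the wrist camera it gives the pose at the moment of the call.
- bot.job_done(): hands the job in; it is judged then, once.
The state is a dict: "time": time; "joint_pos": joint angles; "dq": joint speeds; "effort": joint torques, N m; "eef_pos": TCP position; "ee_rot": TCP orientation; "ft_force": force on the tool from outside, world axes, zero at the start; "moment": the same for the moment, N m; "opening": finger opening in m; "finger_force": force on a finger pad.
Only numpy, scipy, OpenCV 4.12 (cv2) and the standard library are available. Lean on these libraries where they do the work, as an engineer would, in place of code of your own. Each camera call takes 0.05 s, during which the arm holds its last target. There are 200 camera calls.

TASK

Put the cut blocks together for filing: stack the two loose wax blocks lying on the bench squarely onto the one lying in the steel tray, edges in line and sloped label ends all the same way. Then push the sprung lever on top of the microtome's cassette clamp back towards the housing, past its click, and keep holding it back so that I can take out the last block: finish while still holding it there. Do not touch the blade holder below the clamp, and leave everything else where it is.

Things in the scene. Friction and masses are not known exactly. Their poses are not given: they have to be found in the camera images.
- tray: flat stainless tray, fixed to the bench: 130 mm along its x, 170 mm along its y, floor 2.5 mm thick, rim 2.5 mm thick and 10 mm high over the bench; origin under its centre at bench height, z up
- block_a: cut wax block in the tray, wax up: bottom of the pile. White cassette 40 mm long (x), 28 mm wide (y), 6 mm high, with a wax slab 24 mm wide and 6 mm high on it from x = -18 to +10 mm: 12 mm high in all, the pile's pitch. At its +x end (label end) the cassette slopes down over 8 mm to a 2 mm lip. Loose, 14 g. Origin: centre of the 40 x 28 mm underside, z up
- block_b: cut wax block lying loose on the bench, wax face up; same shape and axes as block_a. Pinch it across its 28 mm width (its y), by the lowest 6 mm. It and block_c may go on the pile in either order
- block_c: the other loose cut wax block on the bench; same shape and axes as block_a
- label_a (a point): middle of block_a's label end: 18 mm along +x from its origin, 2 mm up
- label_b (a point): the same point of block_b
- label_c (a point): the same point of block_c
- microtome: cream microtome, fixed. Origin on the bench below the clamp lever's hinge; front looks along its -y. Housing x -150 to 150, y 115 to 445 mm, 265 mm high, handwheel at +x to 245. Waste-tray base: x +-140, y -185 to 115, 28 mm high. Aluminium clamp (62 mm wide, y -44 to 46, 98 to 160 mm up, two hinge lugs to 184) on the black specimen head, with the last block in it, wax to -y
- lever_hinge (a point): hinge axis of the clamp lever, 172 mm above the bench; the axis runs along the microtome's x
- clamp_lever: the clamp's lever, turning with joint lever_turn; origin on the hinge axis. Steel stem 18 mm wide, 8 thick, standing up from the hinge; at its end a black thumb pad 46 mm wide (microtome x), 30 high, 9 thick, centred 63 mm from the hinge. At rest it leans 0.30 rad to the front (-y): pad centre 232 mm, top 248 mm above the bench. At that height all is clear 100 mm around but the housing
- lever_pad (a point): centre of the front (-y) face of the thumb pad, 63 mm from the hinge; push here towards the microtome's +y. Moves with the lever
- lever_turn (a joint): turn of the lever, rad: 0 at rest (leaning forward), grows as the pad goes back (microtome +y), end stop 0.62. Sprung forward all the way: about 4 N at the pad at rest, 9 to 12 N near the stop. A sprung pawl clicks at 0.42 (some 5 N more just before, up to 13 N); past it the jaw is open. The click does not keep it: let go and it springs right back
- knife_holder: the aluminium and steel blade holder on the microtome's base in front of and below the clamp, with its red finger guard: microtome x -70 to 70, y -145 to -50, up to 110 mm above the bench (its own origin and axes are the microtome's). Not to be touched
- blade_box: white flat blade dispenser box 78 x 24 x 12 mm on the bench, no slope and no wax; origin under its centre, long side along x. Leave it
- forceps: steel forceps lying on the bench, 140 mm long along its x, 9 mm high; origin under its middle. Leave it
- brush: thin section brush, 165 mm long along its x, 8 mm thick; origin under its middle. Leave it
- pencil: dark pencil lying on the bench, 145 mm long along its x, 7 mm thick; origin under its middle. Leave it
Mind the look-alikes: they are no part of the job. Of the things that look like the tray, the middle-sized one is meant.

How it is judged:
By the outcome, as a careful person would: the job done as asked, in the order asked, and still so for the second after the job is handed in, while the arm keeps its last pose, push and grip.
It also fails if it takes over 61 s, if anything falls off the work surface, if the arm or the gripper's body presses on something with over 40 N, if the wrist force passes 120 N, or if a joint passes its speed limit or range.

## Working session

There is one attempt and no reset: what is moved stays moved. The work goes in short steps, Python scripts to look and compute and a tool call to move; the robot and the scene stay as the last step left them, time stands still between calls to the robot, and variables do not carry over. Pictures are saved under pics/ and viewed, at most 10 in all, crops included, and the job is handed in when it is done.

Besides the shell and the picture viewer there is one more tool, called after "Emit:" as name(argument=value, ...) on one line, values as JSON. jog_arm: Moves the arm, as the interface text tells. Its arguments: {"type":"object","properties":{"deltas":{"type":"array"},"gripper":{"type":"number"},"grip_force":{"type":"number"}},"required":["deltas"]}

```bash
mkdir -p pics
python3 - <<'E'
from bench import bot
import cv2,numpy as np
print(bot.read_state(), bot.tips_ahead)
for n in("top","scene"):
    p,d=bot.read_camera(n); cv2.imwrite(f"pics/{n}0.png",p); np.savez(f"{n}0.npz",p=p,d=d)
    c=bot.get_calibration(n); print(n,np.round(c["intrinsics"],1).tolist(),np.round(c["camera_from_world"],4).tolist())
E
```

```text
{'time': 0.0, 'joint_pos': array([-1.25799715,  0.46836418, -0.01160555,  1.6036056 ,  0.00601025,
        1.07142337, -0.05630239]), 'dq': array([ 0.00070769, -0.00051656, -0.00061371,  0.00120716,  0.00125058,
        0.00071136,  0.00027073]), 'effort': array([-1.43529265e-03, -5.20566201e+01, -1.30218733e-02, -2.43753755e+01,
       -5.65442978e-02,  1.72842981e-02,  1.74402767e-04]), 'eef_pos': array([0.2262956 , 0.60875488, 0.23565623]), 'ee_rot': array([-5.56003635e-01, -3.09181365e+00,  2.75928055e-03]), 'ft_force': array([ 0.21116112, -0.03062139, -0.24476588]), 'moment': array([-0.00975664, -0.01068714, -0.01581483]), 'finger_force': 0.0, 'opening': 0.09207834063998321} 0.022
top [[538.6, 0.0, 273.7], [0.0, 538.6, 215.3], [0.0, 0.0, 1.0]] [[-0.0102, -0.9999, -0.007, -0.0796], [-0.9914, 0.011, -0.1302, 0.4313], [0.1302, 0.0056, -0.9915, 1.4612], [0.0, 0.0, 0.0, 1.0]]
scene [[395.0, 0.0, 281.6], [0.0, 395.0, 209.5], [0.0, 0.0, 1.0]] [[0.4873, 0.8732, 0.0028, -0.1494], [0.5541, -0.3068, -0.7739, -0.143], [-0.6749, 0.3787, -0.6334, 1.4016], [0.0, 0.0, 0.0, 1.0]]
```

View pics/top0.png

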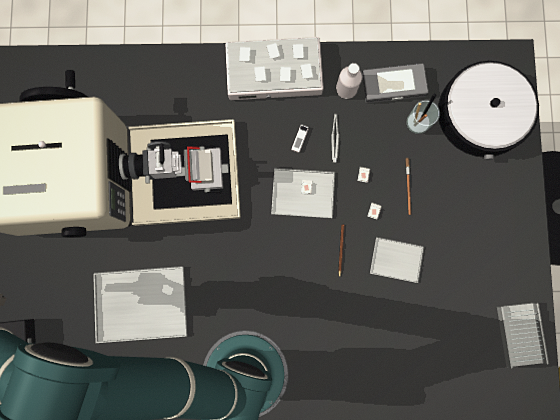

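View pics/scene0.png

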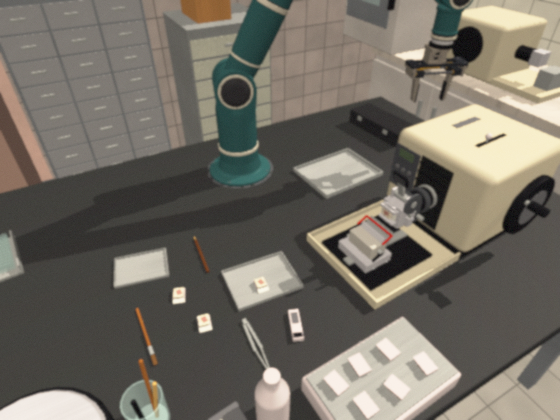

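Top view: three trays, a large one (140,303), a middle-sized one (304,193) with a block at (307,187), and a small one (397,260). The middle-sized one is meant. Loose blocks are at (364,175) and (374,211); the blade box (300,137) has no wax. The clamp is at about (165,160). I'll enlarge to confirm.

```bash
cat > h.py <<'E'
import numpy as np,cv2
from bench import bot
def ray(n,uv,z,c=None):
    c=c or bot.get_calibration(n);K=c["intrinsics"];T=c["camera_from_world"];R=T[:3,:3];o=-R.T@T[:3,3]
    u=np.array([(uv[0]-K[0,2])/K[0,0],(uv[1]-K[1,2])/K[1,1]])
    if n=="wrist":
        r=np.hypot(*u);v=np.array([*(u/max(r,1e-9)*np.sin(r)),np.cos(r)])
    else: v=np.array([*u,1.])
    v=R.T@v; return o+v*(z-o[2])/v[2]
E
python3 - <<'E'
import cv2,numpy as np
from h import ray
p=np.load("top0.npz")["p"]
a=cv2.resize(p[160:226,265:385],None,fx=6,fy=6,interpolation=2)[:390]
b=cv2.resize(p[130:200,110:240],None,fx=5.5,fy=5.5,interpolation=2)
b=cv2.resize(p[135:170,130:250],(720,210),interpolation=2)
cv2.imwrite("pics/crop1.png",np.vstack([a,b])[:600])
for n,uv,z in [("A",(307,187),.014),("B",(364,175),.012),("C",(374,211),.012),("box",(300,137),.012),("clamp",(160,160),.17)]: print(n,ray("top",uv,z).round(3))
E
```

```text
A [ 0.511 -0.179  0.014]
B [ 0.544 -0.34   0.012]
C [ 0.441 -0.364  0.012]
box [ 0.657 -0.161  0.012]
clamp [0.556 0.202 0.17 ]
```

View pics/crop1.png

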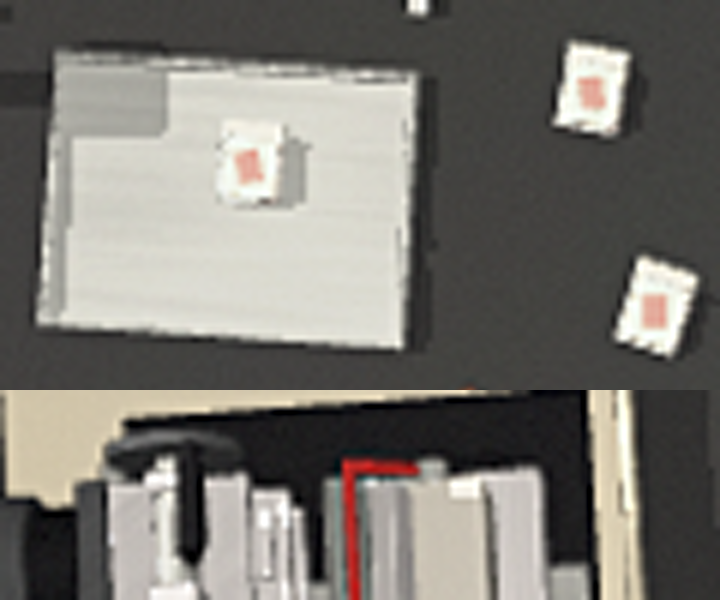

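The crop confirms it: two loose wax blocks with pink tissue, at crop (592,90) and (655,310), and one wax block in the tray, at crop (250,165). The box has none. Next I go above them for a close look.

```bash
cat >> h.py <<'E'
from scipy.spatial.transform import Rotation as Ro
def plan(p1,yaw=None,n=8,st=None):
    "straight line to p1 with tool down, tool-y azimuth yaw (deg); prints the jog row (n equal rows); shift along the tool axes, then turn"
    s=bot.read_state() if st is None else st
    R0=Ro.from_rotvec(s["ee_rot"]);p=np.array(s["eef_pos"])
    y=R0.as_matrix()[:,1]; 
    if yaw is None: yaw=np.degrees(np.arctan2(y[1],y[0]))
    a=np.radians(yaw);Y=np.array([np.cos(a),np.sin(a),0]);Z=np.array([0,0,-1.]);R1=Ro.from_matrix(np.c_[np.cross(Y,Z),Y,Z])
    w=(R0.inv()*R1).as_rotvec()/n
    print("t",round(s["time"],2),"at",p.round(4),"yaw",np.degrees(np.arctan2(y[1],y[0])).round(2),"n",n)
    R=R0;rows=[]
    for i in range(n):
        d=R.inv().apply((np.array(p1)-p)/n)/.3
        rows.append(np.round(np.r_[d,w/.1],4).tolist()); R=R*Ro.from_rotvec(w)
    for r in rows: print(r)
    return rows
E
python3 - <<'E'
from h import *
s=bot.read_state()
plan([.33,.30,.37],76,7,s)
s2=dict(s);s2["eef_pos"]=np.array([.33,.30,.37]);s2["ee_rot"]=Ro.from_matrix(np.array([[-np.sin(np.radians(76)),np.cos(np.radians(76)),0],[np.cos(np.radians(76)),np.sin(np.radians(76)),0],[0,0,-1]]).T.T).as_rotvec() 
a=np.radians(76);Y=np.array([np.cos(a),np.sin(a),0]);Z=np.array([0,0,-1.]);s2["ee_rot"]=Ro.from_matrix(np.c_[np.cross(Y,Z),Y,Z]).as_rotvec()
plan([.46,-.10,.33],86,8,s2)
c=bot.get_calibration("wrist");print(c["intrinsics"]);T=np.linalg.inv(c["camera_from_world"]);print(T,Ro.from_rotvec(s["ee_rot"]).inv().apply(T[:3,3]-s["eef_pos"]))
E
```

```text
t 0.1 at [0.2263 0.6088 0.2357] yaw 69.61 n 7
[-0.0975, -0.1207, -0.0637, -0.0022, 0.0001, -0.1593]
[-0.0956, -0.1223, -0.0638, -0.0022, 0.0001, -0.1593]
[-0.0936, -0.1238, -0.0638, -0.0022, 0.0001, -0.1593]
[-0.0916, -0.1252, -0.0638, -0.0022, 0.0001, -0.1593]
[-0.0896, -0.1267, -0.0638, -0.0022, 0.0001, -0.1593]
[-0.0876, -0.1281, -0.0639, -0.0022, 0.0001, -0.1593]
[-0.0855, -0.1294, -0.0639, -0.0022, 0.0001, -0.1593]
t 0.1 at [0.33 0.3  0.37] yaw 76.0 n 8
[-0.0929, -0.1486, 0.0167, 0.0, 0.0, -0.2182]
[-0.0896, -0.1506, 0.0167, 0.0, 0.0, -0.2182]
[-0.0863, -0.1525, 0.0167, 0.0, 0.0, -0.2182]
[-0.083, -0.1544, 0.0167, 0.0, 0.0, -0.2182]
[-0.0796, -0.1561, 0.0167, 0.0, 0.0, -0.2182]
[-0.0761, -0.1578, 0.0167, 0.0, 0.0, -0.2182]
[-0.0727, -0.1595, 0.0167, 0.0, 0.0, -0.2182]
[-0.0692, -0.161, 0.0167, 0.0, 0.0, -0.2182]
[[325.1922621    0.         275.37044238]
 [  0.         325.1922621  210.82145061]
 [  0.           0.           1.        ]]
[[ 3.49976773e-01  9.07456480e-01  2.32462891e-01  1.61034839e-01]
 [ 9.36758221e-01 -3.38885795e-01 -8.74096870e-02  6.33691595e-01]
 [-5.42115111e-04  2.48352885e-01 -9.68669474e-01  3.83418376e-01]
 [ 0.00000000e+00  0.00000000e+00  0.00000000e+00  1.00000000e+00]] [ 0.06985     0.00032979 -0.14767989]
```

Emit:
jog_arm(deltas=[[-0.04, -0.05, -0.18, 0, 0, -0.16], [-0.1, -0.14, -0.14, 0, 0, -0.16], [-0.11, -0.14, -0.06, 0, 0, -0.16], [-0.11, -0.14, -0.05, 0, 0, -0.16], [-0.09, -0.14, 0, 0, 0, -0.16], [-0.088, -0.135, 0, 0, 0, -0.16], [-0.086, -0.135, 0, 0, 0, -0.16]])

```text
time: 0.98
eef_pos: [0.3254, 0.3024, 0.3629]
ee_rot: [-0.381, -3.118, 0.0]
ft_force: [0.3, -0.7, -0.1]
opening: 0.0919
finger_force: 0.0
```

Emit:
jog_arm(deltas=[[-0.093, -0.149, 0.017, 0, 0, -0.22], [-0.09, -0.151, 0.017, 0, 0, -0.22], [-0.086, -0.152, 0.017, 0, 0, -0.22], [-0.083, -0.154, 0.017, 0, 0, -0.22], [-0.08, -0.156, 0.017, 0, 0, -0.22], [-0.076, -0.158, 0.017, 0, 0, -0.22], [-0.073, -0.16, 0.017, 0, 0, -0.22], [-0.069, -0.161, 0.017, 0, 0, -0.22]])

```text
time: 1.98
eef_pos: [0.4559, -0.0974, 0.3221]
ee_rot: [0.105, 3.139, 0.001]
ft_force: [0.6, -0.1, 0.9]
opening: 0.0919
finger_force: 0.0
```

Run:
```python
from h import *
plan([.46,-.27,.25],90,4)
```

```text
t 1.98 at [ 0.4559 -0.0974  0.3221] yaw 86.17 n 4
[-0.013, -0.1433, 0.06, 0.0013, 0.0012, -0.167]
[-0.0106, -0.1435, 0.06, 0.0013, 0.0012, -0.167]
[-0.0082, -0.1437, 0.0601, 0.0013, 0.0012, -0.167]
[-0.0058, -0.1438, 0.0601, 0.0013, 0.0012, -0.167]
```

Emit:
jog_arm(deltas=[[-0.013, -0.143, 0.06, 0, 0, -0.167], [-0.011, -0.143, 0.06, 0, 0, -0.167], [-0.008, -0.144, 0.06, 0, 0, -0.167], [-0.006, -0.144, 0.06, 0, 0, -0.167], [0, 0, 0, 0, 0, 0]])

```text
time: 2.6
eef_pos: [0.4579, -0.2713, 0.2488]
ee_rot: [-0.011, -3.138, 0.002]
ft_force: [0.5, 0.9, -0.5]
opening: 0.0918
finger_force: 0.0
```

Run:
```python
from h import *
s=bot.read_state();print(s["eef_pos"])
c=bot.get_calibration("wrist");p,d=bot.read_camera("wrist")
import pickle;pickle.dump((s,c,p,d),open("w1.pkl","wb"));cv2.imwrite("pics/w1.png",p)
# pink blobs
h=cv2.cvtColor(p,cv2.COLOR_BGR2HSV)
m=((h[...,1]>60)&(h[...,2]>130)&((h[...,0]<15)|(h[...,0]>165))).astype(np.uint8)
n,l,st,ce=cv2.connectedComponentsWithStats(m)
for i in range(1,n):
    if st[i,4]>15: print(st[i],ce[i].round(1),ray("wrist",ce[i],.012,c).round(4))
```

```text
[ 0.45791276 -0.27131539  0.24877893]
[271  40  13 105 474] [276.7  94.7] [ 0.3464 -0.2684  0.012 ]
[126 171  14  83 413] [132.5 211.2] [ 0.4849 -0.4578  0.012 ]
[197 170   8  11  86] [200.5 174.9] [ 0.4402 -0.3617  0.012 ]
[350 224   7  11  63] [353.  229.4] [ 0.511  -0.1734  0.012 ]
[554 242   6   5  26] [556.8 243.9] [0.5489 0.2135 0.012 ]
[222 251   7   9  51] [225.4 255.1] [ 0.544  -0.3358  0.012 ]
```

View pics/w1.png

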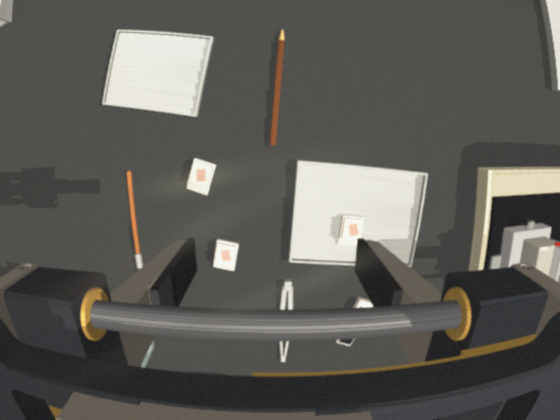

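Wrist view: C at (201,176), B at (226,255), A in the tray at (351,229). Next, enlarged crops to find each block's slope end and outline.

Run:
```python
from h import *
import pickle
s,c,p,d=pickle.load(open("w1.pkl","rb"))
h=cv2.cvtColor(p,cv2.COLOR_BGR2HSV); out=[]
for nm,(u,v),z in [("C",(201,176),.006),("B",(226,255),.006),("A",(351,229),.0085)]:
    cr=p[v-24:v+24,u-24:u+24]; out.append(cv2.resize(cr,(264,264),interpolation=cv2.INTER_CUBIC))
cv2.imwrite("pics/w1c.png",np.hstack(out))
```

```text
(no output)
```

View pics/w1c.png

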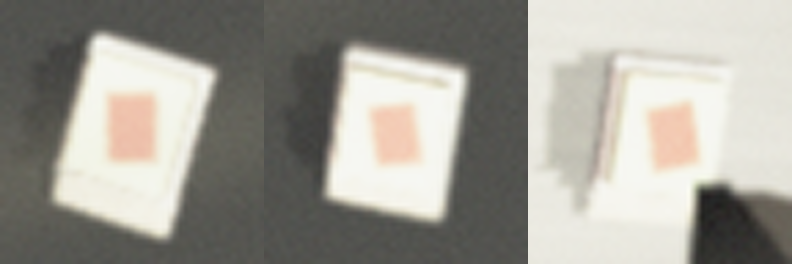

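Label ends: in all three, the 2 mm wax margin is at the image top (-x) and the wide sloped margin at the bottom, so all labels point about +x. Now the outlines.

```bash
cat >> h.py <<'E'
def blockpose(p,c,uv,z,half=30,thr=150):
    u,v=int(uv[0]),int(uv[1]);y0,x0=max(v-half,0),max(u-half,0)
    g=p[y0:v+half,x0:u+half].max(2)
    m=(cv2.resize(g,None,fx=4,fy=4,interpolation=cv2.INTER_CUBIC)>thr).astype(np.uint8)
    cs,_=cv2.findContours(m,0,cv2.CHAIN_APPROX_NONE);k=max(cs,key=cv2.contourArea)[:,0,:]
    P=np.array([ray("wrist",((q[0]+.5)/4-.5+x0,(q[1]+.5)/4-.5+y0),z,c)[:2] for q in k])
    r=cv2.minAreaRect((P*1000).astype(np.float32));b=cv2.boxPoints(r)
    e=b[1]-b[0];f=b[2]-b[1];e=e if np.hypot(*e)>np.hypot(*f) else f
    a=np.degrees(np.arctan2(e[1],e[0]));a=(a+90)%180-90
    print("centre mm",np.round(r[0],1),"size",np.round(r[1],1),"yaw",round(a,1)); return r,a
E
python3 - <<'E'
from h import *
import pickle
s,c,p,d=pickle.load(open("w1.pkl","rb"))
for nm,uv in [("C",(201,176)),("B",(226,255))]:
    for t in(130,170): print(nm);blockpose(p,c,uv,.004,24,t)
R,a=blockpose(p,c,(226,255),.004,24,150)
plan([.544,-.336,.13],90+a,5)
E
```

```text
C
centre mm [ 443.  -363.8] size [31.2 42.2] yaw -19.4
C
centre mm [ 443.1 -363.8] size [29.8 40.9] yaw -18.8
B
centre mm [ 547.2 -337.3] size [30.8 42.3] yaw -11.9
B
centre mm [ 547.3 -337.4] size [29.4 40.6] yaw -11.8
centre mm [ 547.2 -337.4] size [30.1 41.5] yaw -11.5
t 2.65 at [ 0.4588 -0.2694  0.2493] yaw 89.75 n 5
[-0.0572, -0.0442, 0.0794, -0.0007, -0.0049, 0.3942]
[-0.0588, -0.0419, 0.0794, -0.0007, -0.0049, 0.3942]
[-0.0604, -0.0395, 0.0795, -0.0007, -0.0049, 0.3942]
[-0.0619, -0.0371, 0.0795, -0.0007, -0.0049, 0.3942]
[-0.0633, -0.0347, 0.0795, -0.0007, -0.0049, 0.3942]
```

Run:
```python
from h import *
plan([.49,-.176,.15],80,4)
```

```text
t 2.65 at [ 0.4588 -0.2694  0.2493] yaw 89.75 n 4
[-0.0259, 0.0779, 0.0827, -0.0008, -0.0061, 0.4254]
[-0.0225, 0.079, 0.0827, -0.0008, -0.0061, 0.4254]
[-0.019, 0.0798, 0.0827, -0.0008, -0.0061, 0.4254]
[-0.0156, 0.0806, 0.0828, -0.0008, -0.0061, 0.4254]
```

Emit:
jog_arm(deltas=[[-0.026, 0.078, 0.083, 0, -0.006, 0.425], [-0.022, 0.079, 0.083, 0, -0.006, 0.425], [-0.019, 0.08, 0.083, 0, -0.006, 0.425], [-0.016, 0.08, 0.083, 0, -0.006, 0.425], [0, 0, 0, 0, 0, 0], [0, 0, 0, 0, 0, 0]])

```text
time: 3.4
eef_pos: [0.4914, -0.1753, 0.1518]
ee_rot: [0.266, 3.126, -0.0]
ft_force: [-0.4, -0.4, 0.4]
opening: 0.0922
finger_force: 0.0
```

Run:
```python
from h import *
import pickle
s=bot.read_state();c=bot.get_calibration("wrist");p,d=bot.read_camera("wrist")
pickle.dump((s,c,p,d),open("w2.pkl","wb"))
h=cv2.cvtColor(p,cv2.COLOR_BGR2HSV)
m=((h[...,1]>45)&(h[...,2]>130)&((h[...,0]<15)|(h[...,0]>165))).astype(np.uint8)
n,l,st,ce=cv2.connectedComponentsWithStats(m)
for i in range(1,n):
    q=ray("wrist",ce[i],.0145,c)
    if st[i,4]>30: print(st[i],ce[i].round(1),q.round(4))
    if st[i,4]>30 and np.hypot(*(q[:2]-[.511,-.176]))<.02:
        u,v=ce[i].astype(int); cr=p[v-45:v+45,u-45:u+45]; print(u-45,v-45)
        cv2.imwrite("pics/w2c.png",cv2.resize(cr,(585,585),interpolation=cv2.INTER_CUBIC))
```

```text
[145   7  13 128 693] [150.4  73.1] [ 0.3489 -0.2649  0.0145]
[ 81 181  10  15 108] [ 85.3 188.2] [ 0.4395 -0.3596  0.0145]
[ 23 198  25  70 310] [ 33.8 230.7] [ 0.4712 -0.4511  0.0145]
[272 218  16  17 171] [279.6 226. ] [ 0.5101 -0.1741  0.0145]
234 180
```

View pics/w2c.png

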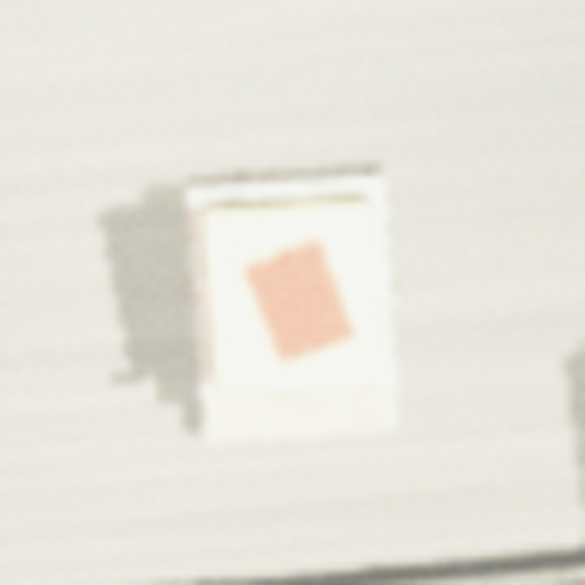

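A's corners in the crop: cassette top edge (186,190) and (383,180), lip end (205,437) and (395,432), label at the bottom (+x).

Run:
```python
from h import *
import pickle
s,c,p,d=pickle.load(open("w2.pkl","rb"))
f=lambda q,z: ray("wrist",((q[0]+.5)/6.5-.5+234,(q[1]+.5)/6.5-.5+180),z,c)[:2]*1000
tl,tr,bl,br=f((186,190),.0085),f((383,180),.0085),f((205,437),.0045),f((395,432),.0045)
for q in(tl,tr,bl,br):print(q.round(1))
print("len",np.hypot(*((bl+br-tl-tr)/2)),"w",np.hypot(*(tr-tl)),np.hypot(*(br-bl)))
e=(bl+br-tl-tr);print("yaw long",np.degrees(np.arctan2(e[1],e[0])));e=tr-tl;print("yaw top",np.degrees(np.arctan2(e[1],e[0]))-90);e=br-bl;print("yaw bot",np.degrees(np.arctan2(e[1],e[0]))-90)
print("centre",(tl+tr+bl+br)/4)
u,v=279,226
for t in(238,241,244): 
    try: blockpose(p,c,(u,v),.0065,45,t)
    except Exception as ex: print(ex)
# wax: yellowish? bench/gray saturation
cr=p[180:270,234:324].astype(int); print(cr[10,20],cr[25,45],cr[40,31],cr[60,45],cr[35,38])
plan([.5435,-.3365,.11],78.3,5)
```

```text
[ 492.8 -187.4]
[ 496.2 -159.6]
[ 531.6 -191.8]
[ 535.7 -163.8]
len 39.41253247955735 w 27.994893426200044 28.328967078235248
yaw long -6.325745731804598
yaw top -6.849554779925313
yaw bot -8.298904239321871
centre [ 514.09469743 -175.64345984]
centre mm [ 514.4 -175. ] size [29.  39.7] yaw -7.1
centre mm [ 514.1 -175.1] size [28.1 38.7] yaw -6.4
centre mm [ 515.7 -175.2] size [27.  33.9] yaw -6.7
[224 233 235] [217 226 228] [214 229 233] [236 244 244] [242 246 246]
t 3.45 at [ 0.4914 -0.1759  0.152 ] yaw 80.2 n 5
[-0.0523, -0.0996, 0.0282, 0.0003, 0.0091, 0.0662]
[-0.053, -0.0993, 0.0282, 0.0003, 0.0091, 0.0662]
[-0.0537, -0.0989, 0.0281, 0.0003, 0.0091, 0.0662]
[-0.0544, -0.0986, 0.0281, 0.0003, 0.0091, 0.0662]
[-0.0551, -0.0982, 0.028, 0.0003, 0.0091, 0.0662]
```

Emit:
jog_arm(deltas=[[-0.025, -0.1, 0.02, 0, 0.009, 0.066], [-0.025, -0.1, 0.02, 0, 0.009, 0.066], [-0.025, -0.1, 0.02, 0, 0.009, 0.066], [-0.025, -0.1, 0.02, 0, 0.009, 0.066], [-0.025, -0.1, 0.02, 0, 0.009, 0.066], [0, 0, 0, 0, 0, 0]], gripper=-0.1)

```text
time: 4.2
eef_pos: [0.4993, -0.3333, 0.1218]
ee_rot: [-0.328, -3.124, 0.003]
ft_force: [-0.0, -0.6, 0.6]
opening: 0.0506
finger_force: 0.0
```

Run:
```python
from h import *
def proj(c,P):
    q=c["camera_from_world"]@np.r_[P,1];r=np.arctan2(np.hypot(q[0],q[1]),q[2]);k=np.hypot(q[0],q[1]);K=c["intrinsics"];return np.array([K[0,2]+K[0,0]*r*q[0]/k,K[1,2]+K[1,1]*r*q[1]/k])
c=bot.get_calibration("wrist");p,d=bot.read_camera("wrist");uv=proj(c,[.547,-.337,.006]);print(uv)
cv2.imwrite("pics/w3.png",p)
for t in(140,170):r,a=blockpose(p,c,uv,.004,42,t)
plan([r[0][0]/1000,r[0][1]/1000,.06],90+a,3)
```

```text
[282.2546554 265.4498569]
centre mm [ 546.9 -337.3] size [29.5 41. ] yaw -12.1
centre mm [ 547.2 -337.4] size [28.9 39.8] yaw -12.2
t 4.25 at [ 0.4997 -0.3313  0.1216] yaw 78.14 n 3
[-0.0531, 0.0042, 0.0683, -0.0017, -0.0035, 0.0187]
[-0.0531, 0.0043, 0.0684, -0.0017, -0.0035, 0.0187]
[-0.0531, 0.0044, 0.0684, -0.0017, -0.0035, 0.0187]
```

Emit:
jog_arm(deltas=[[-0.053, 0.004, 0.068, -0.002, -0.003, 0.018], [-0.053, 0.004, 0.068, -0.002, -0.003, 0.018], [-0.053, 0.004, 0.068, -0.002, -0.003, 0.018], [0, 0, 0, 0, 0, 0], [0, 0, 0, 0, 0, 0]])

```text
time: 4.88
eef_pos: [0.5475, -0.3354, 0.0604]
ee_rot: [-0.328, -3.124, -0.001]
ft_force: [0.0, -0.5, 0.5]
opening: 0.0506
finger_force: 0.0
```

Run:
```python
from h import *
print(bot.read_state()["ee_rot"])
plan([.547,-.3373,.0235],77.9,3)
```

```text
[-3.28009831e-01 -3.12388562e+00 -1.17994698e-03]
t 4.88 at [ 0.5475 -0.3354  0.0604] yaw 78.01 n 3
[0.0001, -0.0022, 0.041, 0.0023, -0.002, 0.0065]
[0.0001, -0.0022, 0.041, 0.0023, -0.002, 0.0065]
[0.0001, -0.0022, 0.041, 0.0023, -0.002, 0.0065]
```

Emit:
jog_arm(deltas=[[0, -0.003, 0.041, 0.002, 0, 0], [0, -0.003, 0.041, 0.002, 0, 0], [0, 0, 0.04, 0.002, 0, 0], [0, 0, 0, 0, 0, 0]])

```text
time: 5.38
eef_pos: [0.5471, -0.3376, 0.0225]
ee_rot: [-0.329, -3.123, -0.001]
ft_force: [-2.3, -0.3, 4.1]
opening: 0.0508
finger_force: 2.0
```

Emit:
jog_arm(deltas=[[0, 0, 0, 0, 0, 0], [0, 0, 0, 0, 0, 0], [0, 0, 0, 0, 0, 0]], gripper=0.7, grip_force=10)

```text
time: 5.75
eef_pos: [0.5472, -0.3372, 0.0225]
ee_rot: [-0.328, -3.123, -0.0]
ft_force: [0.0, -1.4, 0.3]
opening: 0.0279
finger_force: 10.2
```

Run:
```python
from h import *
for i in range(3):
    s=bot.read_state();print(s["time"],s["eef_pos"],s["opening"],s["finger_force"])
plan(np.array(s["eef_pos"])+[0,0,.05],None,2)
```

```text
5.75 [ 0.54723151 -0.33724445  0.02252992] 0.027903576320291546 10.241529842605814
5.75 [ 0.54723151 -0.33724445  0.02252992] 0.027903576320291546 10.241529842605814
5.75 [ 0.54723151 -0.33724445  0.02252992] 0.027903576320291546 10.241529842605814
t 5.75 at [ 0.5472 -0.3372  0.0225] yaw 78.0 n 2
[0.0001, 0.0, -0.0833, 0.0005, -0.0067, 0.0]
[0.0001, 0.0, -0.0833, 0.0005, -0.0067, 0.0]
```

Emit:
jog_arm(deltas=[[0, 0, -0.08, 0, 0, 0], [0, 0, -0.15, 0, 0, 0], [0, 0, -0.03, 0, 0, 0]])

```text
time: 6.12
eef_pos: [0.549, -0.3386, 0.105]
ee_rot: [0.328, 3.12, -0.003]
ft_force: [0.0, 1.0, 0.6]
opening: 0.0274
finger_force: 10.0
```

Run:
```python
from h import *
print(bot.read_state()["opening"])
plan([.5142,-.1753,.09],83.2,4)
```

```text
0.027414530960885183
t 6.12 at [ 0.549  -0.3386  0.105 ] yaw 77.99 n 4
[0.0567, 0.1271, 0.0121, -0.0036, 0.0111, -0.2274]
[0.0538, 0.1283, 0.0122, -0.0036, 0.0111, -0.2274]
[0.0509, 0.1295, 0.0123, -0.0036, 0.0111, -0.2274]
[0.0479, 0.1306, 0.0124, -0.0036, 0.0111, -0.2274]
```

Emit:
jog_arm(deltas=[[0.057, 0.127, 0.012, -0.004, 0, -0.227], [0.054, 0.128, 0.012, -0.004, 0, -0.227], [0.051, 0.13, 0.012, -0.004, 0, -0.227], [0.048, 0.13, 0.012, -0.004, 0, -0.227], [0, 0, 0, 0, 0, 0], [0, 0, 0, 0, 0, 0], [0, 0, 0, 0, 0, 0], [0, 0, 0, 0, 0, 0]])

```text
time: 7.12
eef_pos: [0.5123, -0.1753, 0.0867]
ee_rot: [-0.189, -3.135, -0.002]
ft_force: [-0.4, -0.2, 0.3]
opening: 0.0278
finger_force: 10.0
```

Run:
```python
from h import *
c=bot.get_calibration("wrist");p,d=bot.read_camera("wrist");cv2.imwrite("pics/w4.png",cv2.resize(p[170:350,190:370],(600,600),interpolation=2))
plan([.5142,-.1753,.048],83.2,2)
```

```text
t 7.17 at [ 0.5123 -0.1751  0.0866] yaw 83.12 n 2
[-0.0033, -0.0001, 0.0644, 0.0075, -0.0045, -0.0073]
[-0.0033, -0.0001, 0.0644, 0.0075, -0.0045, -0.0073]
```

View pics/w4.png

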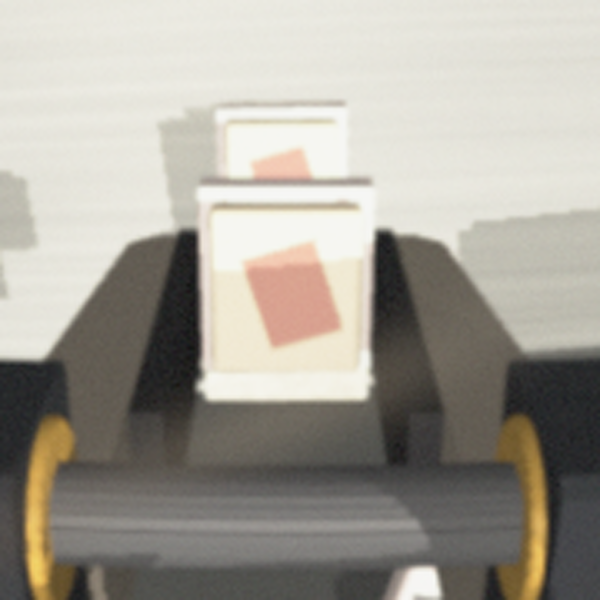

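The held B (edge corners (197,185) and (375,183)) and A below it ((217,108), (347,104)) both have the label end at the bottom, with edges nearly parallel. I'll check the offset in this same view.

Run:
```python
from h import *
c=bot.get_calibration("wrist");s=bot.read_state();print(s["eef_pos"])
f=lambda q,z: ray("wrist",(q[0]*.3-.35+190,q[1]*.3-.35+170),z,c)[:2]*1000
zb=s["eef_pos"][2]-.0225+.006
for a,b,z in[((197,185),(375,183),zb),((217,108),(347,104),.0085)]:
    A,B=f(a,z),f(b,z);e=B-A;yaw=np.degrees(np.arctan2(e[1],e[0]))-90;u=np.array([np.cos(np.radians(yaw)),np.sin(np.radians(yaw))])
    print("mid",(A+B)/2,"w",np.hypot(*e),"yaw",yaw)
y=np.radians(-6.8)
```

```text
[ 0.51226996 -0.17506623  0.08662897]
mid [ 492.46071041 -172.1149057 ] w 28.228862995144727 yaw -6.349088936464
mid [ 493.56483116 -172.95283983] w 27.807777211991294 yaw -5.207978010174884
```

Run:
```python
from h import *
plan([.5137,-.1757,.043],83.4,2)
```

```text
t 7.17 at [ 0.5123 -0.1751  0.0866] yaw 83.12 n 2
[-0.0026, -0.0009, 0.0727, 0.0075, -0.0045, -0.0248]
[-0.0025, -0.0008, 0.0727, 0.0075, -0.0045, -0.0248]
```

Emit:
jog_arm(deltas=[[-0.003, -0.001, 0.073, 0.007, -0.004, -0.025], [-0.003, -0.001, 0.073, 0.007, -0.004, -0.025], [0, 0, 0, 0, 0, 0], [0, 0, 0, 0, 0, 0]])

```text
time: 7.68
eef_pos: [0.5142, -0.1754, 0.0433]
ee_rot: [0.179, 3.136, 0.0]
ft_force: [-0.3, 0.4, -0.1]
opening: 0.028
finger_force: 10.0
```

Run:
```python
from h import *
plan([.5137,-.1757,.0375],83.4,2)
```

```text
t 7.67 at [ 0.5142 -0.1754  0.0433] yaw 83.45 n 2
[0.0008, -0.0006, 0.0097, 0.0007, 0.0013, 0.0043]
[0.0008, -0.0006, 0.0097, 0.0007, 0.0013, 0.0043]
```

Emit:
jog_arm(deltas=[[0.001, 0, 0.009, 0, 0, 0], [0, 0, 0.009, 0, 0, 0], [0, 0, 0.002, 0, 0, 0], [0, 0, 0, 0, 0, 0]])

```text
time: 8.18
eef_pos: [0.5138, -0.1747, 0.037]
ee_rot: [-0.178, -3.136, -0.001]
ft_force: [-1.2, 0.8, 1.2]
opening: 0.0277
finger_force: 10.0
```

Emit:
jog_arm(deltas=[[0, 0, 0, 0, 0, 0], [0, 0, 0, 0, 0, 0], [0, 0, 0, 0, 0, 0]], gripper=-0.1)

```text
time: 8.55
eef_pos: [0.5136, -0.1748, 0.0367]
ee_rot: [-0.179, -3.136, -0.001]
ft_force: [-0.4, 0.6, -0.4]
opening: 0.0502
finger_force: 0.0
```

Emit:
jog_arm(deltas=[[0, 0, -0.08, 0, 0, 0], [0, 0, -0.15, 0, 0, 0], [0.08, 0, -0.1, 0, 0, 0], [0.08, 0, 0, 0, 0, 0], [0, 0, 0, 0, 0, 0], [0, 0, 0, 0, 0, 0]])

```text
time: 9.3
eef_pos: [0.4669, -0.1693, 0.1358]
ee_rot: [0.178, 3.136, 0.0]
ft_force: [-0.3, 0.1, -0.5]
opening: 0.0503
finger_force: 0.0
```

Run:
```python
from h import *
import pickle
s=bot.read_state();print(s["eef_pos"]);c=bot.get_calibration("wrist");p,d=bot.read_camera("wrist")
pickle.dump((s,c,p,d),open("w5.pkl","wb"))
h=cv2.cvtColor(p,cv2.COLOR_BGR2HSV)
m=((h[...,1]>45)&(h[...,2]>130)&((h[...,0]<15)|(h[...,0]>165))).astype(np.uint8)
n,l,st,ce=cv2.connectedComponentsWithStats(m)
for i in range(1,n):
    q=ray("wrist",ce[i],.0265,c)
    if st[i,4]>30 and np.hypot(*(q[:2]-[.511,-.176]))<.02:
        u,v=ce[i].astype(int); cr=p[v-45:v+45,u-45:u+45]; print(u-45,v-45,q)
        cv2.imwrite("pics/w5c.png",cv2.resize(cr,(585,585),interpolation=cv2.INTER_CUBIC))
plan([.405,-.355,.13],71,5)
```

```text
[ 0.46687087 -0.16933536  0.13579359]
231 219 [ 0.5103459  -0.17278787  0.0265    ]
t 9.35 at [ 0.4669 -0.1694  0.1357] yaw 83.52 n 5
[0.027, -0.1276, 0.0038, 0.0002, 0.0002, 0.437]
[0.0214, -0.1287, 0.0038, 0.0002, 0.0002, 0.437]
[0.0158, -0.1295, 0.0038, 0.0002, 0.0002, 0.437]
[0.0101, -0.13, 0.0038, 0.0002, 0.0002, 0.437]
[0.0044, -0.1304, 0.0038, 0.0002, 0.0002, 0.437]
```

View pics/w5c.png

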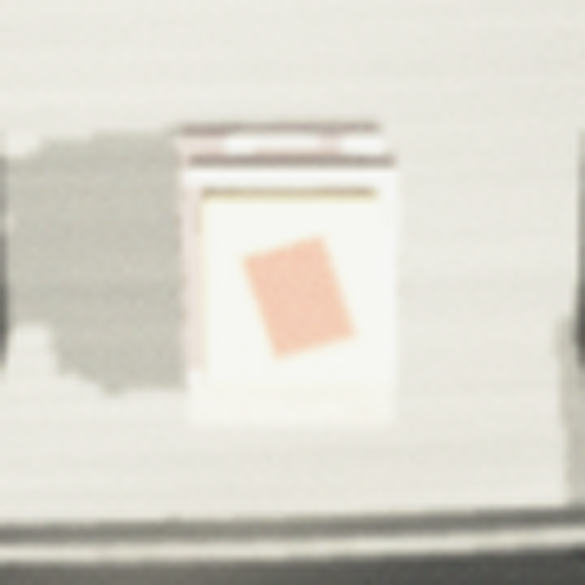

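The pile: B's edge runs (183,166) to (393,163), A's edge below it (183,136) to (383,131). Checking the alignment, then on to C.

Run:
```python
from h import *
import pickle
s,c,p,d=pickle.load(open("w5.pkl","rb"))
f=lambda q,z: ray("wrist",((q[0]+.5)/6.5-.5+231,(q[1]+.5)/6.5-.5+219),z,c)[:2]*1000
for a,b,z in[((183,166),(393,163),.0205),((183,136),(383,131),.0085)]:
    A,B=f(a,z),f(b,z);e=B-A;print("mid",(A+B)/2,"w",np.hypot(*e),"yaw",np.degrees(np.arctan2(e[1],e[0]))-90)
```

```text
mid [ 493.86779503 -172.27433603] w 27.821500148724176 yaw -5.727133639451182
mid [ 493.65160527 -172.94834068] w 27.577633270704787 yaw -5.07223663736643
```

Emit:
jog_arm(deltas=[[0.027, -0.128, 0, 0, 0, 0.437], [0.021, -0.129, 0, 0, 0, 0.437], [0.016, -0.13, 0, 0, 0, 0.437], [0.01, -0.13, 0, 0, 0, 0.437], [0.004, -0.13, 0, 0, 0, 0.437], [0, 0, 0, 0, 0, 0]])

```text
time: 10.1
eef_pos: [0.403, -0.3588, 0.1355]
ee_rot: [-0.527, -3.096, 0.003]
ft_force: [-0.3, 0.9, 0.5]
opening: 0.0503
finger_force: 0.0
```

```bash
cat >> h.py <<'E'
def proj(c,P):
    q=c["camera_from_world"]@np.r_[P,1];k=np.hypot(q[0],q[1]);r=np.arctan2(k,q[2]);K=c["intrinsics"];return np.array([K[0,2]+K[0,0]*r*q[0]/k,K[1,2]+K[1,1]*r*q[1]/k])
E
python3 - <<'E'
from h import *
c=bot.get_calibration("wrist");p,d=bot.read_camera("wrist");uv=proj(c,[.443,-.364,.006]);print(uv)
for t in(140,170):r,a=blockpose(p,c,uv,.004,42,t)
plan([r[0][0]/1000,r[0][1]/1000,.06],90+a,3)
E
```

```text
[284.26782179 251.44947947]
centre mm [ 442.8 -363.8] size [29.7 41.2] yaw -19.5
centre mm [ 442.9 -363.9] size [29.1 40.4] yaw -19.4
t 10.15 at [ 0.4039 -0.3566  0.1352] yaw 70.85 n 3
[-0.0437, 0.0067, 0.0835, -0.0018, -0.0038, 0.0117]
[-0.0436, 0.0067, 0.0836, -0.0018, -0.0038, 0.0117]
[-0.0436, 0.0068, 0.0836, -0.0018, -0.0038, 0.0117]
```

Emit:
jog_arm(deltas=[[-0.044, 0.006, 0.083, -0.002, -0.004, 0.012], [-0.044, 0.006, 0.083, -0.002, -0.004, 0.012], [-0.044, 0.006, 0.083, -0.002, -0.004, 0.012], [0, 0, 0, 0, 0, 0], [0, 0, 0, 0, 0, 0]])

```text
time: 10.78
eef_pos: [0.4435, -0.3627, 0.0614]
ee_rot: [0.523, 3.097, 0.001]
ft_force: [-0.3, -0.3, 0.4]
opening: 0.0505
finger_force: 0.0
```

Run:
```python
from h import *
plan([.4429,-.3638,.0232],70.6,3)
```

```text
t 10.78 at [ 0.4435 -0.3627  0.0614] yaw 70.81 n 3
[0.0003, -0.0014, 0.0424, 0.0033, 0.0022, 0.0124]
[0.0003, -0.0014, 0.0424, 0.0033, 0.0022, 0.0124]
[0.0002, -0.0014, 0.0424, 0.0033, 0.0022, 0.0124]
```

Emit:
jog_arm(deltas=[[0, -0.001, 0.043, 0.003, 0.002, 0.012], [0, -0.001, 0.043, 0.003, 0.002, 0.012], [0, -0.001, 0.04, 0.003, 0.002, 0.012], [0, 0, 0, 0, 0, 0]])

```text
time: 11.28
eef_pos: [0.4428, -0.3641, 0.0227]
ee_rot: [-0.531, -3.096, -0.001]
ft_force: [-0.0, 0.4, -0.7]
opening: 0.0504
finger_force: 0.0
```

Emit:
jog_arm(deltas=[[0, 0, 0, 0, 0, 0], [0, 0, 0, 0, 0, 0], [0, 0, 0, 0, 0, 0]], gripper=0.7, grip_force=10)

```text
time: 11.65
eef_pos: [0.4431, -0.3638, 0.0231]
ee_rot: [0.531, 3.096, 0.0]
ft_force: [-0.1, -0.4, 0.7]
opening: 0.0277
finger_force: 10.0
```

Emit:
jog_arm(deltas=[[0, 0, -0.08, 0, 0, 0], [0, 0, -0.15, 0, 0, 0], [0, 0, -0.03, 0, 0, 0], [0, 0, 0, 0, 0, 0]])

```text
time: 12.15
eef_pos: [0.4435, -0.3637, 0.1014]
ee_rot: [0.53, 3.095, 0.0]
ft_force: [-0.3, 0.2, -0.1]
opening: 0.0279
finger_force: 10.0
```

Run:
```python
from h import *
plan([.5138,-.1753,.10],83.5,5)
```

```text
t 12.15 at [ 0.4435 -0.3637  0.1014] yaw 70.58 n 5
[-0.0025, 0.134, 0.001, 0.0006, 0.0025, -0.451]
[-0.0085, 0.1338, 0.001, 0.0006, 0.0025, -0.451]
[-0.0145, 0.1333, 0.001, 0.0006, 0.0025, -0.451]
[-0.0205, 0.1325, 0.001, 0.0006, 0.0025, -0.451]
[-0.0265, 0.1314, 0.001, 0.0006, 0.0025, -0.451]
```

Emit:
jog_arm(deltas=[[-0.002, 0.134, 0.001, 0, 0, -0.451], [-0.008, 0.134, 0.001, 0, 0, -0.451], [-0.014, 0.133, 0.001, 0, 0, -0.451], [-0.02, 0.132, 0.001, 0, 0, -0.451], [-0.026, 0.131, 0.001, 0, 0, -0.451], [0, 0, 0, 0, 0, 0], [0, 0, 0, 0, 0, 0], [0, 0, 0, 0, 0, 0]])

```text
time: 13.15
eef_pos: [0.5119, -0.1771, 0.0994]
ee_rot: [-0.183, -3.136, 0.001]
ft_force: [-0.9, 0.4, 0.1]
opening: 0.0278
finger_force: 10.0
```

Run:
```python
from h import *
plan([.5138,-.1754,.055],83.5,3)
```

```text
t 13.15 at [ 0.5119 -0.1771  0.0994] yaw 83.33 n 3
[-0.0019, 0.0022, 0.0493, -0.0021, -0.0018, -0.01]
[-0.0019, 0.0022, 0.0493, -0.0021, -0.0018, -0.01]
[-0.0019, 0.0022, 0.0493, -0.0021, -0.0018, -0.01]
```

Emit:
jog_arm(deltas=[[-0.002, 0.002, 0.049, -0.002, -0.002, -0.01], [-0.002, 0.002, 0.049, -0.002, -0.002, -0.01], [-0.002, 0.002, 0.049, -0.002, -0.002, -0.01], [0, 0, 0, 0, 0, 0], [0, 0, 0, 0, 0, 0]])

```text
time: 13.78
eef_pos: [0.5148, -0.1743, 0.0556]
ee_rot: [0.174, 3.136, 0.001]
ft_force: [1.5, 0.3, 0.0]
opening: 0.0277
finger_force: 10.0
```

Run:
```python
from h import *
plan([.5138,-.1752,.0495],83.5,2)
```

```text
t 13.78 at [ 0.5148 -0.1743  0.0556] yaw 83.63 n 2
[0.0015, -0.0016, 0.0101, 0.0024, 0.0037, 0.0116]
[0.0015, -0.0016, 0.0101, 0.0024, 0.0037, 0.0116]
```

Emit:
jog_arm(deltas=[[0.0015, -0.0015, 0.01, 0.002, 0.003, 0.01], [0.001, -0.0015, 0.01, 0.002, 0.003, 0.01], [0, 0, 0.001, 0, 0, 0], [0, 0, 0, 0, 0, 0], [0, 0, 0, 0, 0, 0]])

```text
time: 14.4
eef_pos: [0.514, -0.1749, 0.0495]
ee_rot: [0.177, 3.136, 0.0]
ft_force: [0.2, -0.3, 1.4]
opening: 0.0277
finger_force: 10.0
```

Emit:
jog_arm(deltas=[[0, 0, 0, 0, 0, 0], [0, 0, 0, 0, 0, 0], [0, 0, 0, 0, 0, 0]], gripper=-0.1)

```text
time: 14.78
eef_pos: [0.5139, -0.1749, 0.0493]
ee_rot: [0.177, 3.136, 0.0]
ft_force: [-0.6, -0.2, -0.4]
opening: 0.0506
finger_force: 0.0
```

Emit:
jog_arm(deltas=[[0, 0, -0.08, 0, 0, 0], [0, 0, -0.15, 0, 0, 0], [0.08, 0, -0.1, 0, 0, 0], [0.08, 0, 0, 0, 0, 0], [0, 0, 0, 0, 0, 0], [0, 0, 0, 0, 0, 0]])

```text
time: 15.52
eef_pos: [0.467, -0.1694, 0.1483]
ee_rot: [0.176, 3.136, 0.0]
ft_force: [0.5, -0.0, -1.0]
opening: 0.0507
finger_force: 0.0
```

Run:
```python
from h import *
import pickle
s=bot.read_state();c=bot.get_calibration("wrist");p,d=bot.read_camera("wrist")
pickle.dump((s,c,p,d),open("w6.pkl","wb"))
u,v=proj(c,[.512,-.175,.03]).astype(int);print(u-45,v-45)
a=cv2.resize(p[v-45:v+45,u-45:u+45],(400,400),interpolation=cv2.INTER_CUBIC)
t,dt=bot.read_camera("top");np.savez("top1.npz",p=t,d=dt)
q,ds=bot.read_camera("scene");np.savez("scene1.npz",p=q,d=ds)
b=cv2.resize(t[130:200,110:180],(400,400),interpolation=cv2.INTER_CUBIC)
b2=cv2.resize(q[160:280,360:480],(400,400),interpolation=cv2.INTER_CUBIC)
cv2.imwrite("pics/m6.png",cv2.resize(np.hstack([a,b,b2]),None,fx=.666,fy=.666,interpolation=cv2.INTER_AREA) if 0 else np.vstack([np.hstack([a,b]),np.hstack([b2[:200],b2[200:]])]))
```

```text
229 216
```

View pics/m6.png

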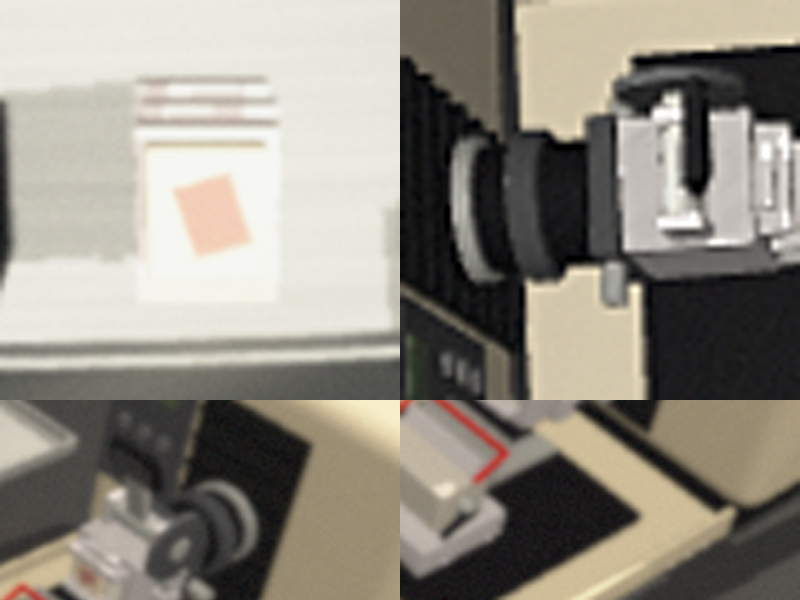

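C sits squarely on B and A: the three edges at the crop top are in line and the labels all point down. In the top crop the lever pad is the dark piece at about (694,140). I'll locate it by depth.

Run:
```python
from h import *
def cloud(n,f):
    z=np.load(f);d=z["d"];p=z["p"];c=bot.get_calibration(n);K=c["intrinsics"];T=np.linalg.inv(c["camera_from_world"])
    v,u=np.mgrid[:420,:560];X=np.stack([(u-K[0,2])/K[0,0]*d,(v-K[1,2])/K[1,1]*d,d,np.ones_like(d)],-1)@T.T
    return X[...,:3],p,d>0
for n in("top","scene"):
    X,p,ok=cloud(n,n+"1.npz")
    m=ok&(X[...,2]>.195)&(X[...,2]<.262)&(abs(X[...,0]-.55)<.08)&(abs(X[...,1]-.19)<.09)
    k,l,st,ce=cv2.connectedComponentsWithStats(m.astype(np.uint8))
    for i in range(1,k):
        if st[i,4]<6: continue
        Q=X[l==i]*1000;print(n,st[i],"min",Q.min(0).round(),"max",Q.max(0).round(),"med",np.median(Q,0).round(),p[l==i].mean(0).round())
    if n=="top":
        m=ok&(X[...,2]>.005)&(X[...,2]<.035)&(X[...,0]>.3)&(X[...,1]>.0)  # base
        P=(X[m][:,:2]*1000).astype(np.float32);print("base",cv2.minAreaRect(P))
        m=ok&(X[...,2]>.258)&(X[...,2]<.275)&(X[...,1]>.25)&(X[...,0]>.3)
        P=(X[m][:,:2]*1000).astype(np.float32);print("housing",cv2.minAreaRect(P),P.min(0),P.max(0))
        m=ok&(X[...,2]>.15)&(X[...,2]<.19)&(abs(X[...,0]-.55)<.08)&(abs(X[...,1]-.19)<.08)
        P=(X[m][:,:2]*1000).astype(np.float32);print("clamp",cv2.minAreaRect(P))
```

```text
top [149 142  16  23 134] min [533. 177. 195.] max [596. 224. 255.] med [562. 185. 242.] [53. 53. 54.]
base ((623.1971435546875, 356.33642578125), (645.7290649414062, 712.9710693359375), 0.1505267471075058)
housing ((539.9793701171875, 441.1474609375), (291.952392578125, 241.9162139892578), 3.5308990478515625) [390.7903  314.43076] [689.7292  569.93677]
clamp ((554.327880859375, 217.4427032470703), (82.43733215332031, 122.04215240478516), 20.435192108154297)
scene [393 170  16  23 217] min [533. 178. 195.] max [581. 201. 251.] med [560. 185. 234.] [52. 53. 55.]
scene [408 194  13   7  37] min [590. 189. 195.] max [597. 224. 206.] med [593. 204. 200.] [86. 88. 90.]
```

Run:
```python
from h import *
s=bot.read_state()
plan([.557,.12,.255],3.4,16,s)
```

```text
t 15.68 at [ 0.4669 -0.1696  0.1481] yaw 83.56 n 16
[-0.0119, 0.0621, -0.0223, -0.0002, 0.0002, 0.8744]
[-0.0064, 0.0629, -0.0223, -0.0002, 0.0002, 0.8744]
[-0.0009, 0.0632, -0.0223, -0.0002, 0.0002, 0.8744]
[0.0046, 0.063, -0.0223, -0.0002, 0.0002, 0.8744]
[0.0101, 0.0624, -0.0223, -0.0002, 0.0002, 0.8744]
[0.0155, 0.0613, -0.0223, -0.0002, 0.0002, 0.8744]
[0.0208, 0.0597, -0.0223, -0.0002, 0.0002, 0.8744]
[0.0259, 0.0576, -0.0223, -0.0002, 0.0002, 0.8744]
[0.0309, 0.0551, -0.0223, -0.0002, 0.0002, 0.8744]
[0.0356, 0.0522, -0.0223, -0.0002, 0.0002, 0.8744]
[0.04, 0.0489, -0.0223, -0.0002, 0.0002, 0.8744]
[0.0441, 0.0453, -0.0223, -0.0002, 0.0002, 0.8744]
[0.0479, 0.0412, -0.0223, -0.0002, 0.0002, 0.8744]
[0.0513, 0.0369, -0.0223, -0.0002, 0.0002, 0.8744]
[0.0543, 0.0323, -0.0223, -0.0002, 0.0002, 0.8744]
[0.0569, 0.0274, -0.0223, -0.0002, 0.0002, 0.8744]
```

Rising faster at first to clear the pile.

Emit:
jog_arm(deltas=[[0, 0.0, -0.12, 0, 0, 0.874], [-0.006, 0.063, -0.12, 0, 0, 0.874], [-0.001, 0.063, -0.05, 0, 0, 0.874], [0.005, 0.063, -0.04, 0, 0, 0.874], [0.01, 0.062, -0.03, 0, 0, 0.874], [0.015, 0.061, 0, 0, 0, 0.874], [0.02, 0.06, 0, 0, 0, 0.874], [0.026, 0.058, 0, 0, 0, 0.874]], gripper=1, grip_force=20)

```text
time: 16.68
eef_pos: [0.5064, -0.0424, 0.2563]
ee_rot: [1.245, 2.884, -0.001]
ft_force: [0.2, -0.1, -0.5]
opening: 0.0005
finger_force: 0.0
```

Emit:
jog_arm(deltas=[[0.031, 0.055, 0, 0, 0, 0.874], [0.036, 0.052, 0, 0, 0, 0.874], [0.04, 0.049, 0, 0, 0, 0.874], [0.044, 0.045, 0, 0, 0, 0.874], [0.048, 0.041, 0, 0, 0, 0.874], [0.051, 0.037, 0, 0, 0, 0.874], [0.03, 0.032, 0, 0, 0, 0.874], [0, 0, 0, 0, 0, 0.874]])

```text
time: 17.68
eef_pos: [0.5474, 0.0778, 0.256]
ee_rot: [2.154, 2.285, -0.001]
ft_force: [0.1, -0.5, 0.5]
opening: 0.0005
finger_force: 0.0
```

Run:
```python
from h import *
t,d=bot.read_camera("top");s,d=bot.read_camera("scene");
cv2.imwrite("pics/m7.png",np.hstack([cv2.resize(t[120:220,110:210],(400,400),interpolation=2),cv2.resize(s[140:240,350:450],(400,400),interpolation=2)]))
plan([.557,.13,.25],3.4,4)
```

```text
t 17.77 at [0.5469 0.0768 0.2559] yaw 3.44 n 4
[0.0437, 0.0111, 0.0049, -0.0007, 0.0037, 0.0017]
[0.0437, 0.0111, 0.0049, -0.0007, 0.0037, 0.0017]
[0.0437, 0.011, 0.0049, -0.0007, 0.0037, 0.0017]
[0.0437, 0.011, 0.0049, -0.0007, 0.0037, 0.0017]
```

Emit:
jog_arm(deltas=[[0.044, 0.011, 0.005, 0, 0.004, 0], [0.044, 0.011, 0.005, 0, 0.004, 0], [0.044, 0.011, 0.005, 0, 0.004, 0], [0.044, 0.011, 0.004, 0, 0.004, 0], [0, 0, 0, 0, 0, 0], [0, 0, 0, 0, 0, 0]])

```text
time: 18.52
eef_pos: [0.5566, 0.1296, 0.2508]
ee_rot: [-2.154, -2.285, -0.002]
ft_force: [0.5, -1.4, 0.5]
opening: 0.0003
finger_force: 0.0
```

Run:
```python
from h import *
w,_=bot.read_camera("wrist");s,d=bot.read_camera("scene");
cv2.imwrite("pics/m8.png",np.hstack([cv2.resize(w,(420,315),interpolation=3),cv2.resize(s[140:240,350:450],(315,315),interpolation=2)]))
plan([.557,.155,.25],3.4,4)
```

```text
t 18.62 at [0.5566 0.1293 0.2509] yaw 3.35 n 4
[0.0213, 0.0016, 0.0008, 0.001, -0.0046, -0.0022]
[0.0213, 0.0016, 0.0008, 0.001, -0.0046, -0.0022]
[0.0213, 0.0016, 0.0008, 0.001, -0.0046, -0.0022]
[0.0213, 0.0016, 0.0007, 0.001, -0.0046, -0.0022]
```

View pics/m8.png

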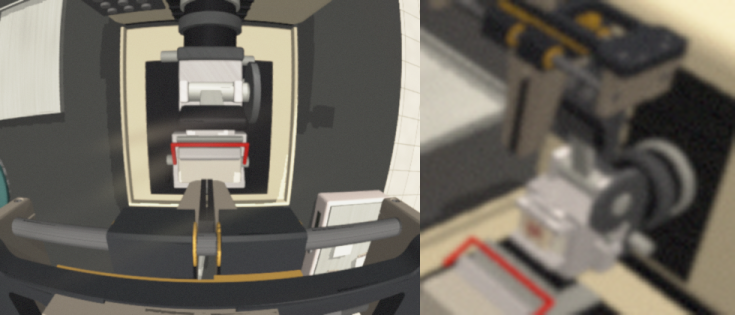

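The closed fingers (207,190) stand in front of the black thumb pad (213,115) and in line with it; the knife holder's red guard is well below. Approaching gently.

Emit:
jog_arm(deltas=[[0.045, 0, 0.001, 0, -0.004, 0], [0.045, 0, 0.001, 0, -0.004, 0], [0.015, 0, 0, 0, 0, 0], [0, 0, 0, 0, 0, 0]])

```text
time: 19.12
eef_pos: [0.5546, 0.1621, 0.2501]
ee_rot: [-2.153, -2.288, -0.001]
ft_force: [-0.4, -0.6, -0.1]
opening: 0.0008
finger_force: 0.0
```

Emit:
jog_arm(deltas=[[0.015, 0, 0, 0, 0, 0], [0, 0, 0, 0, 0, 0]])

```text
time: 19.38
eef_pos: [0.5545, 0.1661, 0.2502]
ee_rot: [-2.154, -2.286, -0.002]
ft_force: [-1.0, -0.8, -0.5]
opening: 0.0002
finger_force: 0.0
```

Emit:
jog_arm(deltas=[[0.01, 0.001, 0, 0, 0, 0], [0, 0, 0, 0, 0, 0]])

```text
time: 19.62
eef_pos: [0.5546, 0.1676, 0.2503]
ee_rot: [2.155, 2.285, -0.001]
ft_force: [-0.4, -4.5, 1.0]
opening: 0.0002
finger_force: 1.9
```

Emit:
jog_arm(deltas=[[0.01, 0.001, 0, 0, 0, 0], [0, 0, 0, 0, 0, 0]])

```text
time: 19.88
eef_pos: [0.5549, 0.1709, 0.2505]
ee_rot: [2.155, 2.285, 0.0]
ft_force: [-1.6, -5.1, 3.4]
opening: 0.0006
finger_force: 2.4
```

Emit:
jog_arm(deltas=[[0.01, 0.001, 0, 0, 0, 0], [0, 0, 0, 0, 0, 0]])

```text
time: 20.12
eef_pos: [0.5552, 0.1741, 0.2505]
ee_rot: [2.155, 2.286, 0.001]
ft_force: [-0.7, -5.1, 3.3]
opening: 0.0003
finger_force: 2.5
```

Emit:
jog_arm(deltas=[[0.013, 0, 0, 0, 0, 0], [0.013, 0, 0, 0, 0, 0], [0.013, 0, 0, 0, 0, 0], [0.013, 0, 0, 0, 0, 0], [0, 0, 0, 0, 0, 0]])

```text
time: 20.75
eef_pos: [0.5546, 0.1894, 0.2508]
ee_rot: [2.154, 2.285, 0.002]
ft_force: [0.1, -6.0, 3.8]
opening: 0.0005
finger_force: 2.8
```

Emit:
jog_arm(deltas=[[0.01, 0, 0, 0, 0, 0], [0.01, 0, 0, 0, 0, 0], [0, 0, 0, 0, 0, 0]])

```text
time: 21.12
eef_pos: [0.5545, 0.1921, 0.2509]
ee_rot: [2.155, 2.28, -0.003]
ft_force: [-0.9, -11.9, 5.1]
opening: 0.0008
finger_force: 5.9
```

Emit:
jog_arm(deltas=[[0.01, 0, 0, 0, 0, 0], [0, 0, 0, 0, 0, 0]])

```text
time: 21.38
eef_pos: [0.5542, 0.1957, 0.2509]
ee_rot: [2.156, 2.281, -0.002]
ft_force: [-1.4, -9.5, 5.4]
opening: 0.0008
finger_force: 5.1
```

Emit:
jog_arm(deltas=[[0.01, 0, 0, 0, 0, 0], [0, 0, 0, 0, 0, 0]])

```text
time: 21.62
eef_pos: [0.554, 0.1997, 0.2507]
ee_rot: [2.155, 2.282, -0.001]
ft_force: [-0.8, -7.3, 4.0]
opening: 0.0008
finger_force: 4.4
```

Emit:
jog_arm(deltas=[[0.01, 0, 0, 0, 0, 0], [0, 0, 0, 0, 0, 0]])

```text
time: 21.88
eef_pos: [0.5537, 0.2031, 0.2504]
ee_rot: [2.155, 2.283, -0.001]
ft_force: [-0.1, -7.4, 2.2]
opening: 0.0001
finger_force: 4.0
```

Emit:
jog_arm(deltas=[[0.008, 0, 0, 0, 0, 0], [0, 0, 0, 0, 0, 0]])

```text
time: 22.12
eef_pos: [0.5537, 0.2048, 0.2503]
ee_rot: [2.155, 2.282, -0.002]
ft_force: [1.2, -9.4, 0.8]
opening: 0.0001
finger_force: 4.5
```

Emit:
jog_arm(deltas=[[0.003, 0, 0, 0, 0, 0], [0, 0, 0, 0, 0, 0], [0, 0, 0, 0, 0, 0], [0, 0, 0, 0, 0, 0]])

```text
time: 22.62
eef_pos: [0.5536, 0.2054, 0.2502]
ee_rot: [2.155, 2.281, -0.002]
ft_force: [1.9, -9.8, -0.9]
opening: 0.0004
finger_force: 4.5
```

Run:
```python
from h import *
p,d=bot.read_camera("scene");c=bot.get_calibration("scene");K=c["intrinsics"];T=np.linalg.inv(c["camera_from_world"])
v,u=np.mgrid[:420,:560];X=(np.stack([(u-K[0,2])/K[0,0]*d,(v-K[1,2])/K[1,1]*d,d,np.ones_like(d)],-1)@T.T)[...,:3]
b=p.max(2)<75
m=(d>0)&b&(X[...,2]>.215)&(X[...,2]<.265)&(abs(X[...,0]-.557)<.035)&(abs(X[...,1]-.215)<.03)
Q=X[m]*1000;print("dark pts",len(Q),Q.min(0),Q.max(0),np.median(Q,0)) if len(Q) else print("none")
m=(d>0)&(abs(X[...,0]-.512)<.03)&(abs(X[...,1]+.176)<.03)&(X[...,2]>.034);print("pile top",X[m].mean(0),m.sum(),X[m][:,2].max())
s=bot.read_state();print(s["time"],s["eef_pos"],s["ft_force"])
```

```text
dark pts 123 [546.02821471 193.97675604 222.220521  ] [578.25152909 228.4999767  264.00698879] [567.12574982 217.24164628 240.33725432]
pile top [ 0.5126896  -0.17428078  0.03921185] 119 0.044474496573985056
22.675 [0.55361798 0.20537172 0.25019749] [ 1.57891989 -9.45617873 -0.15833729]
```

```bash
python3 -c "
from bench import bot
print(bot.job_done())"
```

```text
the job is handed in; nothing more can be done
None
```

I stacked both loose blocks squarely on the one in the tray, labels all the same way, and handed in at about 23 s with the lever still held back past its click (about 10 N on it); nothing else was moved or touched on purpose.

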